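# Put the bench supplies back in their own dishes

### The job

The four supplies on the repair bench have been put back in each other's dishes. Swap them round, parking one in the spare green dish (or on a free bit of table) when you need the room, until each stands upright in the middle of its own dish: the orange cup in the orange dish, the blue cup in the blue dish, the dark flux pot in the black dish and the solder spool in the yellow dish. Do not tip anything over on the way, and leave the screwdriver where it lies.

Things in the scene. Friction and masses are not known exactly. Their poses are not given: they have to be found in the camera images.
- orange_cup: Empty open-topped orange plastic cup, 47 mm across and 42 mm high, upright, standing in one of the dishes at the start (another such cup far back among the bench clutter is not meant); origin at the centre of its underside, z up along its axis. Loose, light, may be gripped round its sides from any direction.
- blue_cup: Empty open-topped dark blue plastic cup, 57 mm across and 50 mm high, upright; origin at the centre of its underside, z up along its axis. Loose, light, may be gripped round its sides from any direction.
- flux_pot: Closed round dark grey pot with a black lid (beige patch on the lid); body 54 mm across, lid 56 mm across from 30 mm up, 45 mm high in all; origin at the centre of its underside, z up along its axis. Loose, light, may be gripped round its sides from any direction.
- solder_spool: Spool of solder standing on end: blue flanges, white-grey winding, from above a pale disc with a blue edge and dark centre hole; grips like a plain cylinder 54 mm across, 42 mm high; origin at the centre of its underside, z up along its axis. Loose, light, may be gripped round its sides from any direction.
- dish_orange: Orange round shallow dish, home of the orange cup; 90 mm across, fixed to the table, inner floor 80 mm across and 3 mm above the table, rim 5 mm wide and 8 mm above the table; origin at the centre of its underside (table level), z up.
- dish_blue: Blue round shallow dish, home of the blue cup; 90 mm across, fixed to the table, inner floor 80 mm across and 3 mm above the table, rim 5 mm wide and 8 mm above the table; origin at the centre of its underside (table level), z up.
- dish_black: Black round shallow dish, home of the dark flux pot; 90 mm across, fixed to the table, inner floor 80 mm across and 3 mm above the table, rim 5 mm wide and 8 mm above the table; origin at the centre of its underside (table level), z up.
- dish_yellow: Yellow round shallow dish, home of the solder spool; 90 mm across, fixed to the table, inner floor 80 mm across and 3 mm above the table, rim 5 mm wide and 8 mm above the table; origin at the centre of its underside (table level), z up.
- dish_green: Green round shallow dish, the spare dish, empty at the start and not the home of anything; 90 mm across, fixed to the table, inner floor 80 mm across and 3 mm above the table, rim 5 mm wide and 8 mm above the table; origin at the centre of its underside (table level), z up.
- screwdriver: Bystander: blue-handled screwdriver, 150 mm long and 20 mm thick, lying loose on the table to the right of the dishes; its length is its y axis; origin at its middle on the table.
Not all that is in view belongs to the job. What is shaped like the solder_spool but pink is not meant.

How it is judged:
By the outcome, as a careful person would: the job done as asked, in the order asked, and still so for the second after the job is handed in, with the robot touching nothing.
It also fails if it takes over 128 s, if anything falls off the work surface, if the arm or the gripper's body presses on something with over 40 N, if the wrist force passes 120 N, or if a joint passes its speed limit or range.

### The arm

A 6-joint arm with a two-finger parallel gripper is mounted at the origin on a cart in front of the work surface, level with it; the furniture and walls round the work are solid. World frame = base frame: x ahead of the robot, y to its left, z up, the work surface at z = 0. Lengths are in m, angles in rad, forces in N, time in s.
With the tool pointing down it reaches from about 0.35 to 0.975 m from the base axis. Payload 4.9 kg.
Tool frame: the origin (TCP) lies on the mounting face of the last link; the fingertips stand 173 mm ahead of it and the grasp point (between the pads) lies 155 mm ahead of it; z points along the fingers, y is the line along which they close (so a half turn about z gives the same grasp; the last joint's range is limited). The gripper opens to 85 mm and grips with 20 to 120 N. Pads are 22 mm wide; open, the fingers measure 114 mm over their backs; the gripper's body (76 mm by 85 mm) begins 54 mm behind the grasp point. The pads swing forward as they close: fully open they stand 13 mm farther back than shut.
Start: joints at [-1.24, 0.053, 1.613, -0, 1.476, -0.119], TCP at [0.272, -0.563, 0.405] pointing down, gripper open.
Joint ranges: [-3.01, 3.01], [-1.01, 2.22], [0.06, 2.58], [-1.02, 4.17], [0.09, 2.62], [-3.14, 3.14]. Speed limits (rad/s): [2.57, 2.57, 3.14, 3.14, 3.14, 3.14].

### API

Orientations are given as a rotation vector (axis times angle).
In Python, from station import monitor, eyes, finish_job gives the robot as it stands. The module is installed in compiled form; this text tells all that it offers.
- The arm moves only by the tool step_arm, never from a script. Its argument "commands" is a list of rows, each a list of 3 entries, a list of its own where there are three numbers: the opening in per cent of the stroke, from 0 (shut) to 100 (fully open), then the shift along the tool's x, y, z in mm, then the turn about the tool's z in degrees. In form: [[hand, [x, y, z], yaw], ...]. A call has 1 to 12 rows; each row is the pose to reach, as a shift and turn from the pose commanded when the call began, along the tool's axes at that moment; what a row does not reach only later rows make up. A row lasts 1/8 s, in which the tool goes at most 62.5 mm and 10.7 degrees, less where a joint would pass 70% of its speed; a pose out of reach is approached as far as the arm can. A call with a gripper value outside its range is refused whole. The fingers move at their own pace and stop on an object; "squeeze" is the grip in N (left out, the last holds). Time passes only in rows, so rows that repeat a pose let the fingers close. It gives the time, the measured TCP pose, the force, the opening and the grip force at its end, in the units of the state.
- monitor.get_obs(): the state, without advancing time (a new reading comes with each control period).
- eyes.get_image(name): name is "scene" or "top" or "wrist"; returns the picture (384x512x3 uint8, red, green, blue); there is no depth.
- eyes.camera_info(name): a dict with "camera_matrix" (3x3 intrinsics, pixels), "k1" (the pictures are not rectified: a ray, as slopes to the right and down, at radius r is drawn at 1 + k1 r^2 times it, then the intrinsics apply), "extrinsics" (4x4, takes a point from camera to world coordinates). Camera axes: x right, y down, z forward; pixel columns grow to the right and rows downward; lengths in m; the calibration is good to about 2 mm. A picture is of the moment at which its call begins: read the wrist's pose just before it. camera_info takes no time and is no camera call; for the wrist camera it gives the pose at the moment of the call.
- finish_job(): hands the job in; it is judged then, once.
The state is a dict: "t": time; "q": joint angles; "dq": joint speeds; "effort": joint torques, N m; "tool_pos": TCP position; "tool_rot": TCP orientation; "contact_force": force on the tool from outside, world axes, zero at the start; "wrist_torque": the same for the moment, N m; "opening": finger opening in m; "grip_force": force on a finger pad.
Only numpy, scipy, OpenCV 4.12 (cv2) and the standard library are available. Lean on these libraries where they do the work, as an engineer would, in place of code of your own. Each camera call takes 0.05 s, during which the arm holds its last target. There are 200 camera calls.

## Working session

There is one attempt and no reset: what is moved stays moved. The work goes in short steps, Python scripts to look and compute and a tool call to move; the robot and the scene stay as the last step left them, time stands still between calls to the robot, and variables do not carry over. Pictures are saved under pics/ and viewed, at most 14 in all, crops included, and the job is handed in when it is done.

Besides the shell and the picture viewer there is one more tool, called by a JSON object that holds its "op" and its "data". step_arm: Moves the arm, as the interface text tells. Its arguments: {"type":"object","properties":{"commands":{"type":"array"},"squeeze":{"type":"number"}},"required":["commands"]}

```bash
mkdir -p pics
python3 - <<'E'
from station import monitor, eyes
import cv2
o=monitor.get_obs(); print(o)
for n in("top","scene"):
    im=eyes.get_image(n); cv2.imwrite(f"pics/{n}0.png",im[:,:,::-1]); print(n,eyes.camera_info(n))
E
```

```text
{'t': 0.0, 'q': array([-1.24000906e+00,  5.33678976e-02,  1.61428252e+00,  6.81253537e-06,
        1.47599637e+00, -1.19009011e-01]), 'dq': array([ 0.00166344,  0.00047606,  0.00045325, -0.00029553,  0.00078563,
       -0.00012238]), 'effort': array([-4.66621696e-04, -3.93677723e+01, -3.70177460e+01, -1.79334693e-04,
        7.02415840e-03,  3.62197525e-06]), 'tool_pos': array([ 0.27164859, -0.56258584,  0.40346267]), 'tool_rot': array([-3.06048571e+00, -7.00140682e-01,  3.30219270e-04]), 'contact_force': array([-0.13234675,  0.19109913,  0.94896226]), 'wrist_torque': array([-0.0408603 , -0.0221658 , -0.01625457]), 'grip_force': 0.0, 'opening': 0.08546375130836466}
top {'camera_matrix': array([[369.79988598,   0.        , 251.1195423 ],
       [  0.        , 369.79988598, 182.16473587],
       [  0.        ,   0.        ,   1.        ]]), 'k1': -0.09719395443330452, 'extrinsics': array([[ 0.02761533, -0.99080385,  0.13245804,  0.38107001],
       [-0.99942271, -0.02998981, -0.01596454,  0.02103254],
       [ 0.01979012, -0.13194071, -0.99106004,  1.0620141 ],
       [ 0.        ,  0.        ,  0.        ,  1.        ]])}
scene {'camera_matrix': array([[422.32788877,   0.        , 252.09778543],
       [  0.        , 422.32788877, 190.89246917],
       [  0.        ,   0.        ,   1.        ]]), 'k1': -0.0015487009373685477, 'extrinsics': array([[-0.69474486, -0.49628155,  0.52060945, -0.14760237],
       [-0.71915735,  0.49130715, -0.49135527,  0.64771869],
       [-0.01192859, -0.71576666, -0.69823764,  0.91986532],
       [ 0.        ,  0.        ,  0.        ,  1.        ]])}
```

View pics/top0.png

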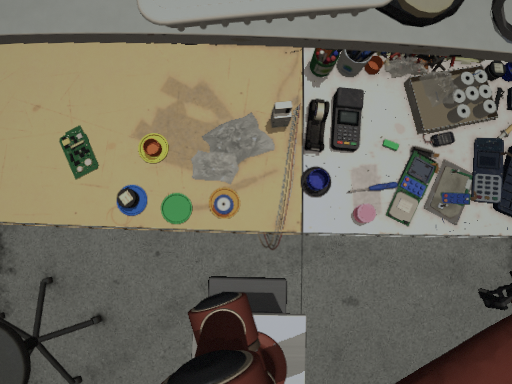

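View pics/scene0.png

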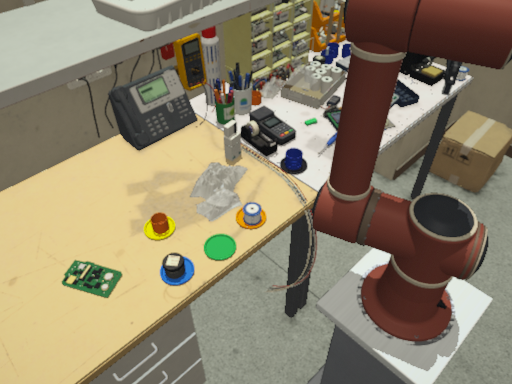

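The top view shows:
- The yellow dish (153,149) holds the orange cup.
- The blue dish (132,200) holds the flux pot.
- The green dish (177,208) is empty.
- The orange dish (224,203) holds the spool.
- The black dish (316,181) holds the blue cup.

Decoys are the orange cup at the back (374,64), the pink spool (366,213), and in the scene view the blue cups at the back (~335,50). The items meant are the ones standing in dishes. Next I'll measure them in both views.

```bash
cat > h.py <<'E'
import numpy as np, cv2
from scipy.spatial.transform import Rotation as R
def ray(info,uv):
    K=info["camera_matrix"]; T=info["extrinsics"]
    d=np.array([(uv[0]-K[0,2])/K[0,0],(uv[1]-K[1,2])/K[1,1]]); s=d.copy()
    for _ in range(20): s=d/(1+info["k1"]*(s@s))
    return T[:3,3],T[:3,:3]@np.r_[s,1]
def plane(info,uv,z):
    o,d=ray(info,uv); return o+d*(z-o[2])/d[2]
def tri(r1,r2):
    (a,d),(b,e)=r1,r2
    s=np.linalg.lstsq(np.c_[d,-e],b-a,rcond=None)[0]
    p,q=a+d*s[0],b+e*s[1]; return (p+q)/2,np.linalg.norm(p-q)
def project(info,p):
    T=info["extrinsics"];K=info["camera_matrix"]
    c=T[:3,:3].T@(np.asarray(p)-T[:3,3]); s=c[:2]/c[2]; s=s*(1+info["k1"]*(s@s))
    return s*[K[0,0],K[1,1]]+K[:2,2]
HSV={"orange":((8,150,120),(20,255,255)),"blue":((100,150,120),(115,255,255)),"green":((55,120,80),(85,255,255)),
 "yellow":((25,170,120),(34,255,255)),"dark":((0,0,0),(180,255,60))}
def blob(im,col,box):
    """hull of colour mask in box -> ellipse (centre, axes, angle)"""
    u0,v0,u1,v1=box
    h=cv2.cvtColor(im[v0:v1,u0:u1],cv2.COLOR_RGB2HSV)
    lo,hi=col if isinstance(col,tuple) else HSV[col]
    m=cv2.inRange(h,lo,hi); m=cv2.morphologyEx(m,cv2.MORPH_OPEN,np.ones((2,2),np.uint8))
    n,l,s,_=cv2.connectedComponentsWithStats(m)
    pts=np.vstack([c for c in cv2.findContours(np.isin(l,[i for i in range(1,n) if s[i,4]>25]).astype(np.uint8),0,1)[0]])
    e=cv2.fitEllipse(cv2.convexHull(pts)); return np.array(e[0])+[u0,v0],e[1],e[2]
def go(obs,p,yaw_axis_y=None):
    """tool-frame shift in mm to world TCP p"""
    return np.round(R.from_rotvec(obs["tool_rot"]).inv().apply(np.asarray(p)-obs["tool_pos"])*1000,1)
E
python3 - <<'E'
from h import *
from station import eyes
I={n:eyes.camera_info(n) for n in("top","scene")}
P={n:cv2.imread(f"pics/{n}0.png")[:,:,::-1].copy() for n in I}
B={"orange":((200,180,250,228),(228,198,275,232)),"blue":((108,178,157,222),(154,248,202,290)),
"green":((155,188,199,228),(198,228,242,264)),"yellow":((130,128,177,170),(138,208,182,244)),"dark":((296,160,336,202),(276,145,312,178))}
for c,(b1,b2) in B.items():
    r={n:blob(P[n],c,b) for n,b in(("top",b1),("scene",b2))}
    p,g=tri(*[ray(I[n],r[n][0]) for n in r])
    print(c,[np.round(np.r_[r[n][0],r[n][1]],1) for n in r],"tri",p.round(4),"gap",round(g*1e3,1),[plane(I[n],r[n][0],.006).round(4)[:2] for n in r])
a=cv2.resize(P["top"][120:235,100:345],None,fx=3.2,fy=3.2,interpolation=2)
b=cv2.resize(P["scene"][140:290,130:330],None,fx=3.2,fy=3.2,interpolation=2)[:,:,:]
cv2.imwrite("pics/ca.png",a[:,:,::-1]); cv2.imwrite("pics/cb.png",b[:,:,::-1])
E
```

```text
orange [array([224.7, 203.5,  29.4,  29.8]), array([248. , 226. ,   6.1,  18.6])] tri [ 0.465   0.083  -0.0403] gap 8.4 [array([0.4584, 0.0777]), array([0.4386, 0.1127])]
blue [array([134.2, 200.4,  25.5,  29. ]), array([177.6, 271.5,  27.1,  33.7])] tri [ 0.4618  0.3446 -0.0087] gap 4.6 [array([0.4591, 0.3385]), array([0.4541, 0.3507])]
green [array([176.9, 209.1,  29.3,  29.7]), array([220.5, 247.7,  25.6,  31.9])] tri [ 0.4392  0.2156 -0.0021] gap 1.7 [array([0.4382, 0.2136]), array([0.4348, 0.2199])]Traceback (most recent call last):
  File "<stdin>", line 8, in <module>
  File "h.py", line 27, in blob
    pts=np.vstack([c for c in cv2.findContours(np.isin(l,[i for i in range(1,n) if s[i,4]>25]).astype(np.uint8),0,1)[0]])
    return _nx.concatenate(arrs, 0, dtype=dtype, casting=casting)
           ~~~~~~~~~~~~~~~^^^^^^^^^^^^^^^^^^^^^^^^^^^^^^^^^^^^^^^
ValueError: need at least one array to concatenate
```

Run:
```python
from h import *
P={n:cv2.imread(f"pics/{n}0.png") for n in("top","scene")}
a=cv2.resize(P["top"][125:230,100:345],None,fx=3.2,fy=3.2,interpolation=cv2.INTER_CUBIC)
b=cv2.resize(P["scene"][140:290,130:330],None,fx=3.2,fy=3.2,interpolation=cv2.INTER_CUBIC)
cv2.imwrite("pics/ca.png",a); cv2.imwrite("pics/cb.png",b)
H=cv2.cvtColor(P["top"],cv2.COLOR_BGR2HSV); S=cv2.cvtColor(P["scene"],cv2.COLOR_BGR2HSV)
print("yellow top",H[149,136:172].tolist()); print("black top",H[181,296:337].tolist())
print("yellow sc",S[228,142:180:2].tolist());print("orange sc",S[218,234:272:2].tolist());print("black sc",S[165,276:312:2].tolist())
```

```text
yellow top [[22, 84, 166], [24, 89, 166], [29, 120, 166], [31, 141, 157], [28, 155, 123], [32, 139, 172], [28, 144, 163], [20, 165, 136], [9, 192, 73], [8, 198, 72], [8, 190, 106], [10, 173, 149], [11, 166, 163], [11, 167, 163], [11, 166, 163], [11, 166, 163], [11, 164, 163], [11, 164, 163], [11, 163, 163], [11, 164, 163], [10, 163, 163], [11, 166, 158], [11, 184, 101], [8, 206, 63], [8, 205, 66], [11, 197, 70], [31, 140, 159], [31, 138, 172], [31, 139, 171], [31, 138, 172], [28, 148, 164], [31, 137, 169], [25, 147, 123], [18, 89, 140], [18, 89, 143], [18, 87, 146]]
black top [[21, 87, 167], [21, 87, 167], [21, 86, 167], [22, 86, 167], [22, 90, 133], [0, 7, 37], [0, 11, 46], [0, 10, 49], [165, 15, 35], [15, 15, 35], [122, 90, 54], [115, 174, 69], [115, 173, 68], [117, 169, 104], [117, 162, 120], [118, 155, 120], [118, 152, 126], [118, 141, 128], [118, 137, 128], [118, 145, 127], [117, 149, 128], [118, 149, 127], [117, 155, 127], [118, 149, 128], [118, 149, 128], [118, 149, 128], [117, 160, 99], [117, 161, 73], [117, 180, 61], [117, 200, 42], [116, 232, 33], [117, 187, 30], [119, 129,
[... 323 characters left out ...]
1, 224, 124], [18, 237, 131], [30, 255, 230], [29, 255, 230], [30, 255, 207], [21, 92, 207], [21, 91, 204]]
orange sc [[21, 93, 231], [22, 255, 222], [20, 255, 227], [21, 255, 232], [18, 217, 210], [110, 14, 109], [24, 26, 140], [24, 25, 143], [24, 25, 141], [25, 22, 142], [23, 24, 138], [24, 25, 141], [24, 26, 136], [111, 37, 109], [21, 255, 232], [20, 255, 226], [19, 128, 211], [22, 92, 231], [22, 93, 231]]
black sc [[7, 59, 150], [30, 9, 209], [30, 10, 123], [120, 12, 43], [120, 23, 44], [115, 196, 78], [115, 200, 84], [116, 188, 84], [115, 195, 107], [116, 193, 102], [115, 191, 92], [116, 193, 82], [115, 197, 114], [120, 26, 40], [135, 12, 43], [20, 12, 66], [27, 11, 231], [24, 11, 231]]
```

View pics/ca.png

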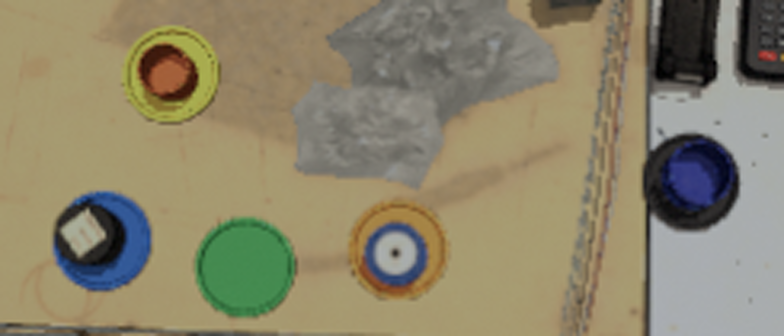

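View pics/cb.png

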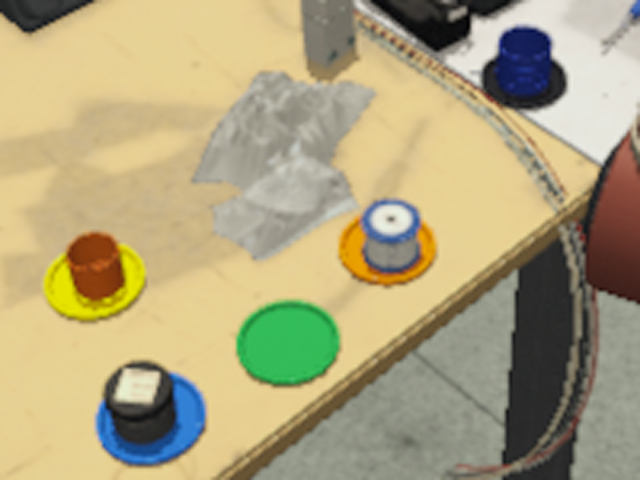

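The crops confirm the choices. Orange cup is in yellow (crop a 169,73), flux pot with beige patch in blue (88,235), blue-and-white spool in orange (396,252), blue cup in black (696,175) and green is empty (246,267). Fixed-camera heights are off by about 10 mm, so I'll measure with the wrist camera nearer.

{"op": "step_arm", "data": {"commands": [[100, [50, -58, 0], 0], [100, [90, -104, 0], 0], [100, [130, -150, 0], 0], [100, [170, -197, 0], 0], [100, [210, -243, 0], 0], [100, [250, -289, 0], 0], [100, [290, -335, 0], 0], [100, [330, -381, 0], 0], [100, [370, -428, 0], 0], [100, [410, -474, 0], 0], [100, [449, -519, 0], 0], [100, [449, -519, 0], 0]]}}

```text
t: 1.6
tool_pos: [0.4503, 0.1033, 0.4041]
tool_rot: [-3.059, -0.711, 0.002]
contact_force: [-0.5, -0.7, -0.8]
opening: 0.0857
grip_force: 0.0
```

Run:
```python
from station import monitor, eyes
import cv2,pickle
o=monitor.get_obs(); i=eyes.camera_info("wrist"); im=eyes.get_image("wrist"); cv2.imwrite("pics/w1.png",im[:,:,::-1]); pickle.dump((o,i),open("w1.pkl","wb"))
print(o["t"],o["q"],o["tool_pos"],o["tool_rot"],i)
```

```text
1.6 [ 6.40051637e-02 -3.54056085e-01  1.97760207e+00  6.49590605e-04
  1.51939714e+00  1.17784233e+00] [0.45034338 0.10328495 0.40412832] [-3.05912136e+00 -7.11314052e-01  1.92532244e-03] {'camera_matrix': array([[272.17890261,   0.        , 254.11698131],
       [  0.        , 272.17890261, 193.03465001],
       [  0.        ,   0.        ,   1.        ]]), 'k1': -0.03682135455276863, 'extrinsics': array([[ 0.44097526, -0.84775063, -0.29471968,  0.52667908],
       [-0.89751588, -0.4174225 , -0.14221007,  0.14120477],
       [-0.00246395,  0.32722671, -0.94494265,  0.37340268],
       [ 0.        ,  0.        ,  0.        ,  1.        ]])}
```

View pics/w1.png

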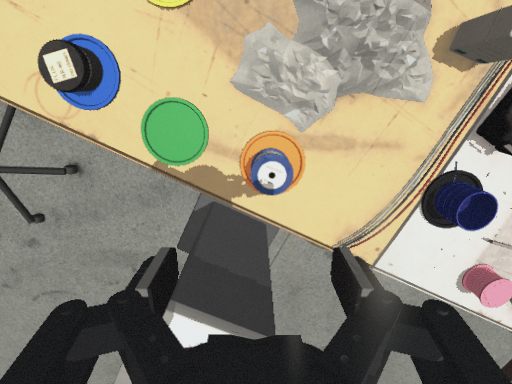

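The wrist view shows green (175,132), the orange dish with spool (272,163), the blue dish with flux pot (85,70) and the black dish with blue cup (455,200). Yellow is only an edge at (170,0). I'll take a second viewpoint farther in, with the tool squared to the world.

{"op": "step_arm", "data": {"commands": [[100, [50, -5, 0], 9], [100, [90, -9, 0], 18], [100, [128, -12, 0], 26.2], [100, [128, -12, 0], 26.2], [100, [128, -12, 0], 26.2]]}}

```text
t: 2.28
tool_pos: [0.5602, 0.1649, 0.4043]
tool_rot: [3.141, -0.013, -0.002]
contact_force: [-0.1, 1.1, 0.5]
opening: 0.0855
grip_force: 0.0
```

Run:
```python
from station import monitor, eyes
import cv2,pickle
o=monitor.get_obs(); i=eyes.camera_info("wrist"); im=eyes.get_image("wrist"); cv2.imwrite("pics/w2.png",im[:,:,::-1]); pickle.dump((o,i),open("w2.pkl","wb"))
print(o["t"],o["q"],o["tool_pos"],o["tool_rot"],i["extrinsics"])
```

```text
2.275 [ 1.58858873e-01 -4.34787335e-02  1.71012957e+00 -3.58333296e-04
  1.47621860e+00  1.73798085e+00] [0.56024628 0.16486428 0.40426426] [ 3.14100589e+00 -1.30220303e-02 -1.88770237e-03] [[-8.47065250e-03 -9.44655314e-01 -3.27955159e-01  6.45235939e-01]
 [-9.99963775e-01  7.72833244e-03  3.56675390e-03  1.64872783e-01]
 [-8.34806535e-04  3.27973491e-01 -9.44686558e-01  3.73564160e-01]
 [ 0.00000000e+00  0.00000000e+00  0.00000000e+00  1.00000000e+00]]
```

View pics/w2.png

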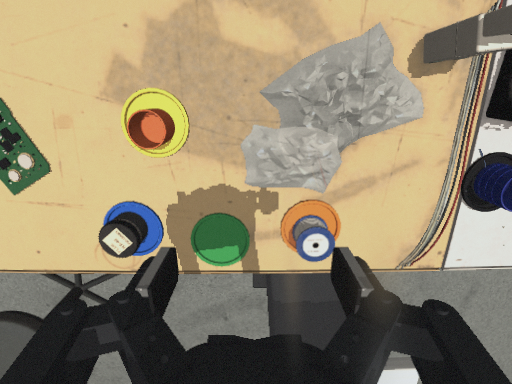

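```bash
cat > m.py <<'E'
from h import *
import pickle
from station import eyes
I={n:eyes.camera_info(n) for n in("top","scene")}; I["w1"]=pickle.load(open("w1.pkl","rb"))[1]; I["w2"]=pickle.load(open("w2.pkl","rb"))[1]
P={n:cv2.imread(f"pics/{f}.png")[:,:,::-1].copy() for n,f in(("top","top0"),("scene","scene0"),("w1","w1"),("w2","w2"))}
O=((11,150,120),(24,255,255));BL=((100,150,110),(113,255,255));G=((55,110,60),(85,255,255));Y=((25,125,115),(34,255,255));D=((0,0,0),(180,80,70))
NB=((113,110,20),(124,255,255));OC=((0,150,40),(14,255,255))
J={"dish_orange":[("w1",O,(235,125,310,198),.008),("w2",O,(275,195,345,265),.008),("top",O,(205,185,245,222),.008)],
"dish_blue":[("w1",BL,(30,28,125,115),.008),("w2",BL,(92,195,168,260),.008),("top",BL,(112,180,152,220),.008)],
"dish_green":[("w1",G,(135,90,215,170),.008),("w2",G,(185,205,255,270),.008),("top",G,(155,188,199,228),.008)],
"dish_yellow":[("w2",Y,(115,82,195,163),.008),("top",Y,(130,128,177,170),.008)],
"dish_black":[("w1",D,(418,165,488,230),.008),("top",D,(298,162,334,200),.008)],
"flux":[("w1",D,(33,35,108,98),.03),("w2",D,(95,208,152,260),.03),("top",D,(112,180,152,220),.03)],
"blue_cup":[("w1",NB,(420,165,505,235),.03),("top",NB,(298,162,334,200),.03)],
"orange_cup":[("w2",OC,(120,90,185,160),.025),("top",OC,(135,132,172,166),.025)],
"spool_top":[("w1",((0,0,190),(180,40,255)),(250,150,292,195),.045),("w2",((0,0,190),(180,40,255)),(298,230,333,262),.045),("top",((0,0,120),(180,45,255)),(212,193,236,215),.045)]}
for k,v in J.items():
    try:
        e=[blob(P[n],c,b) for n,c,b,_ in v]; r=[ray(I[x[0]],y[0]) for x,y in zip(v,e)]
        p,g=tri(r[0],r[1]); print(k,p.round(4),"gap",round(g*1e3,1),[(x[0],np.round(np.r_[y[0],y[1]],1).tolist(),plane(I[x[0]],y[0],x[3])[:2].round(4).tolist()) for x,y in zip(v,e)])
    except Exception as ex: print(k,ex)
E
python3 m.py
```

```text
dish_orange [0.4632 0.082  0.0085] gap 0.4 [('w1', [273.0, 163.1, 62.4, 64.5], [0.4631, 0.0821]), ('w2', [311.2, 227.6, 53.3, 59.8], [0.463, 0.0817]), ('top', [224.7, 203.5, 29.4, 29.8], [0.4583, 0.0776])]
dish_blue [0.4632 0.3465 0.0099] gap 0.2 [('w1', [85.1, 72.5, 65.2, 78.6], [0.4629, 0.3477]), ('w2', [134.0, 229.2, 50.4, 60.0], [0.4623, 0.3474]), ('top', [132.7, 200.8, 28.5, 29.7], [0.4576, 0.342])]
dish_green [0.4436 0.2174 0.0092] gap 0.1 [('w1', [175.2, 132.1, 63.7, 69.1], [0.4433, 0.2177]), ('w2', [220.7, 240.3, 51.8, 57.6], [0.4429, 0.2175]), ('top', [177.0, 209.1, 29.6, 30.0], [0.4381, 0.213])]
dish_yellow [ 0.615   0.2957 -0.0015] gap 6.0 [('w2', [155.3, 123.2, 64.8, 72.2], [0.6166, 0.2953]), ('top', [153.9, 148.7, 29.3, 30.5], [0.6118, 0.2903])]
dish_black [ 0.5301 -0.1865 -0.0029] gap 3.9 [('w1', [452.4, 199.3, 51.7, 65.0], [0.5318, -0.1777]), ('top', [316.1, 182.5, 29.2, 30.2], [0.5266, -0.184])]
flux [0.4649 0.3513 0.0326] gap 0.9 [('w1', [70.1, 67.5, 49.2, 67.8], [0.4643, 0.3534]), ('w2', [124.2, 235.2, 40.8, 49.7], [0.4638, 0.3522]), ('top', [128.4, 199.3, 18.8, 21.0], [0.4599, 0.348])]
blue_cup [ 0.5319 -0.1876  0.0252] gap 1.7 [('w1', [466.5, 206.0, 45.0, 63.8], [0.5327, -0.1833]), ('top', [318.4, 180.2, 20.5, 23.5], [0.5304, -0.1864])]
orange_cup [0.6101 0.2917 0.0268] gap 6.8 [('w2', [150.9, 128.9, 40.3, 47.9], [0.611, 0.2958]), ('top', [153.0, 148.3, 16.0, 18.8], [0.6092, 0.2889])]
spool_top [0.4564 0.082  0.0492] gap 0.5 [('w1', [272.9, 175.4, 27.1, 28.2], [0.4555, 0.081]), ('w2', [316.4, 245.7, 21.9, 25.5], [0.4539, 0.0812]), ('top', [224.1, 204.7, 13.2, 13.4], [0.4523, 0.0772])]
```

Wrist views agree to under 0.5 mm, with rims at about 9 mm (8 expected). The top camera carries a steady offset of about (+5, +4.5) mm, which I'll correct for.

| Item | x, y (m) |
|---|---|
| Orange dish | .463, .082 |
| Blue dish | .463, .347 |
| Green dish | .4432, .2175 |
| Yellow dish | .6166, .295 |
| Black dish | .5316, -.179 |
| Spool | .456, .0815 |
| Flux pot | .4645, .352 |
| Orange cup | .6115, .2945 |
| Blue cup | .534, -.183 |

The spool goes first.

{"op": "step_arm", "data": {"commands": [[100, [-50, 40, 40], -0.5], [100, [-90, 75, 80], -0.5], [100, [-103, 84, 130], -0.5], [100, [-103, 84, 170], -0.5], [100, [-103, 84, 200], -0.5], [100, [-103, 84, 221], -0.5], [100, [-103, 84, 221], -0.5], [100, [-103, 84, 221], -0.5]], "squeeze": 30}}

```text
t: 3.32
tool_pos: [0.4571, 0.0827, 0.1849]
tool_rot: [3.142, 0.001, 0.003]
contact_force: [-0.3, 0.5, -0.3]
opening: 0.0853
grip_force: 0.0
```

{"op": "step_arm", "data": {"commands": [[0, [0, 0, 0], 0], [0, [0, 0, 0], 0], [0, [0, 0, 0], 0], [0, [0, 0, 0], 0], [0, [0, 0, 0], 0], [0, [0, 0, 0], 0], [0, [0, 0, -20], 0], [0, [0, 0, -40], 0]]}}

```text
t: 4.32
tool_pos: [0.4561, 0.0831, 0.2231]
tool_rot: [-3.141, -0.002, 0.004]
contact_force: [0.4, -0.4, -2.2]
opening: 0.053
grip_force: 32.7
```

{"op": "step_arm", "data": {"commands": [[0, [0, -10, -30], 0], [0, [-6, -60, -30], 0], [0, [-13, -115, -30], 0], [0, [-13, -134, -10], 0], [0, [-13, -134, 15], 0], [0, [-13, -134, 32], 0], [0, [-13, -134, 39], 0], [0, [-13, -134, 39], 0], [100, [-13, -134, 39], 0], [100, [-13, -134, 39], 0], [100, [-13, -134, 39], 0], [100, [-13, -134, 39], 0]]}}

```text
t: 5.82
tool_pos: [0.4438, 0.217, 0.1848]
tool_rot: [-3.141, -0.002, -0.0]
contact_force: [-0.4, -1.2, 1.3]
opening: 0.085
grip_force: 0.0
```

{"op": "step_arm", "data": {"commands": [[100, [0, 0, -50], 0], [100, [25, -12, -90], 0], [100, [70, -33, -90], 0], [100, [115, -55, -90], 0], [100, [155, -72, -90], 0], [100, [168, -77, -60], 0], [100, [168, -77, -30], 0], [100, [168, -77, -8], 0], [100, [168, -77, 0], 0], [100, [168, -77, 0], 0], [100, [168, -77, 0], 0]]}}

```text
t: 7.2
tool_pos: [0.6122, 0.2944, 0.1864]
tool_rot: [-3.141, -0.002, -0.004]
contact_force: [-0.2, 0.2, 0.3]
opening: 0.0853
grip_force: 0.0
```

{"op": "step_arm", "data": {"commands": [[0, [0, 0, 0], 0], [0, [0, 0, 0], 0], [0, [0, 0, 0], 0], [0, [0, 0, 0], 0], [0, [0, 0, 0], 0], [0, [0, 0, 0], 0], [0, [0, 0, 0], 0], [0, [0, 0, -20], 0], [0, [0, 0, -50], 0], [0, [0, 0, -90], 0], [0, [0, 0, -90], 0]], "squeeze": 25}}

```text
t: 8.57
tool_pos: [0.6129, 0.2947, 0.2803]
tool_rot: [-3.139, -0.002, -0.013]
contact_force: [-0.1, -0.6, -0.2]
opening: 0.0459
grip_force: 25.9
```

{"op": "step_arm", "data": {"commands": [[0, [-25, 35, 0], 0], [0, [-60, 85, 0], 0], [0, [-95, 135, 0], 0], [0, [-127, 180, 0], 0], [0, [-149, 212, 10], 0], [0, [-149, 212, 40], 0], [0, [-149, 212, 70], 0], [0, [-149, 212, 86], 0], [0, [-149, 212, 89], 0], [0, [-149, 212, 89], 0]]}}

```text
t: 9.82
tool_pos: [0.463, 0.0821, 0.1858]
tool_rot: [3.142, 0.002, 0.0]
contact_force: [-1.0, -0.2, 0.3]
opening: 0.0461
grip_force: 26.3
```

{"op": "step_arm", "data": {"commands": [[100, [0, 0, 0], 0], [100, [0, 0, 0], 0], [100, [0, 0, 0], 0], [100, [0, 0, 0], 0], [100, [0, 0, -40], 0], [100, [0, 0, -90], 0], [100, [0, -50, -90], 0], [100, [-10, -100, -90], 0], [100, [-19, -134, -90], 0], [100, [-19, -134, -90], 0]]}}

```text
t: 11.08
tool_pos: [0.443, 0.2176, 0.2757]
tool_rot: [-3.142, -0.008, 0.0]
contact_force: [0.4, 0.2, -0.1]
opening: 0.0853
grip_force: 0.0
```

{"op": "step_arm", "data": {"commands": [[100, [0, 0, 40], 0], [100, [0, 0, 75], 0], [100, [0, 0, 91], 0], [100, [0, 0, 91], 0], [0, [0, 0, 91], 0], [0, [0, 0, 91], 0], [0, [0, 0, 91], 0], [0, [0, 0, 91], 0], [0, [0, 0, 91], 0], [0, [0, 0, 70], 0], [0, [0, 0, 30], 0], [0, [0, 0, 0], 0]], "squeeze": 30}}

```text
t: 12.58
tool_pos: [0.4434, 0.2159, 0.2766]
tool_rot: [3.142, 0.002, -0.0]
contact_force: [0.3, 0.3, -3.3]
opening: 0.053
grip_force: 32.9
```

{"op": "step_arm", "data": {"commands": [[0, [40, -18, 0], 0], [0, [85, -38, 0], 0], [0, [130, -58, 0], 0], [0, [165, -74, 0], 0], [0, [173, -77, 30], 0], [0, [173, -77, 60], 0], [0, [173, -77, 82], 0], [0, [173, -77, 90], 0], [0, [173, -77, 90], 0], [0, [173, -77, 90], 0]]}}

```text
t: 13.82
tool_pos: [0.6167, 0.2933, 0.1864]
tool_rot: [-3.141, -0.002, -0.002]
contact_force: [-0.6, 0.4, -0.7]
opening: 0.0533
grip_force: 33.5
```

{"op": "step_arm", "data": {"commands": [[100, [0, 0, 0], 0], [100, [0, 0, 0], 0], [100, [0, 0, 0], 0], [100, [0, 0, 0], 0], [100, [0, 0, -40], 0], [100, [0, 0, -90], 0], [100, [-15, 35, -140], 0], [100, [-35, 80, -180], 0], [100, [-57, 128, -217], 0], [100, [-57, 128, -217], 0], [100, [-57, 128, -217], 0]]}}

```text
t: 15.2
tool_pos: [0.5597, 0.1652, 0.4024]
tool_rot: [-3.141, -0.001, -0.0]
contact_force: [-0.4, 0.2, 0.3]
opening: 0.0858
grip_force: 0.0
```

Run:
```python
from station import monitor, eyes
import cv2,pickle
o=monitor.get_obs(); i=eyes.camera_info("wrist"); im=eyes.get_image("wrist"); cv2.imwrite("pics/w3.png",im[:,:,::-1]); pickle.dump((o,i),open("w3.pkl","wb"))
print(o["t"],o["tool_pos"],o["tool_rot"])
```

```text
15.2 [0.5596684  0.16515351 0.40243161] [-3.14109083e+00 -1.23812345e-03 -7.13785381e-05]
```

View pics/w3.png

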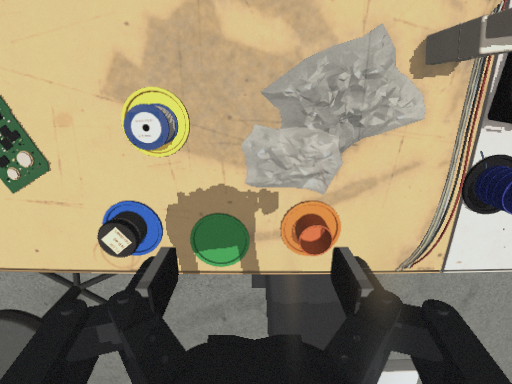

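The spool is in yellow (disc at 146,127) and the orange cup in orange (314,233), both upright. Next is the flux pot.

{"op": "step_arm", "data": {"commands": [[100, [-25, -45, 30], 0], [100, [-50, -95, 60], 0], [100, [-75, -145, 90], 0], [100, [-95, -187, 120], 0], [100, [-95, -187, 160], 0], [100, [-95, -187, 195], 0], [100, [-95, -187, 212], 0], [100, [-95, -187, 217], 0], [100, [-95, -187, 217], 0], [100, [-95, -187, 217], 0]]}}

```text
t: 16.5
tool_pos: [0.4653, 0.3524, 0.1874]
tool_rot: [-3.14, -0.002, -0.004]
contact_force: [0.3, -0.1, -0.9]
opening: 0.0858
grip_force: 0.0
```

{"op": "step_arm", "data": {"commands": [[0, [0, 0, 0], 0], [0, [0, 0, 0], 0], [0, [0, 0, 0], 0], [0, [0, 0, 0], 0], [0, [0, 0, 0], 0], [0, [0, 0, 0], 0], [0, [0, 0, -20], 0], [0, [0, 0, -50], 0], [0, [0, 0, -90], 0], [0, [0, 0, -90], 0]], "squeeze": 35}}

```text
t: 17.75
tool_pos: [0.4657, 0.3528, 0.2806]
tool_rot: [-3.137, -0.002, -0.012]
contact_force: [0.1, 0.0, -0.3]
opening: 0.0549
grip_force: 37.4
```

```bash
sed -n '/zz/p' m.py
python3 - <<'E'
from h import *
import pickle
i=pickle.load(open("w3.pkl","rb"))[1]; im=cv2.imread("pics/w3.png")[:,:,::-1].copy()
e=blob(im,((0,0,190),(180,40,255)),(128,108,165,145)); print("spool",e,plane(i,e[0],.045),plane(i,e[0],.049))
e=blob(im,((0,150,40),(11,255,255)),(285,205,340,262)); print("cup",e,plane(i,e[0],.025))
E
```

```text
spool (array([146.65701485, 127.99927521]), (28.013980865478516, 31.75105094909668), 142.96151733398438) [0.61294675 0.29368392 0.045     ] [0.61333543 0.29212056 0.049     ]
cup (array([313.49513626, 235.42545128]), (39.06752395629883, 42.92810821533203), 125.33003234863281) [0.46081524 0.08168217 0.025     ]
```

{"op": "step_arm", "data": {"commands": [[0, [-8, 40, 0], 0], [0, [-15, 85, 0], 0], [0, [-22, 125, 0], 0], [0, [-22, 135, 30], 0], [0, [-22, 135, 60], 0], [0, [-22, 135, 82], 0], [0, [-22, 135, 90], 0], [0, [-22, 135, 90], 0], [100, [-22, 135, 90], 0], [100, [-22, 135, 90], 0], [100, [-22, 135, 90], 0], [100, [-22, 135, 90], 0]]}}

```text
t: 19.25
tool_pos: [0.4426, 0.217, 0.1856]
tool_rot: [3.142, 0.002, -0.0]
contact_force: [-0.3, 0.0, 0.8]
opening: 0.0855
grip_force: 0.0
```

{"op": "step_arm", "data": {"commands": [[100, [0, 0, -50], 0], [100, [0, 10, -110], 0], [100, [8, 50, -150], 0], [100, [16, 100, -180], 0], [100, [24, 155, -200], 0], [100, [32, 210, -215], 0], [100, [40, 265, -215], 0], [100, [48, 320, -215], 0], [100, [54, 370, -215], 0], [100, [57, 397, -215], 0], [100, [57, 397, -215], 0], [100, [57, 397, -215], 0]]}}

```text
t: 20.75
tool_pos: [0.5001, -0.1794, 0.4005]
tool_rot: [-3.141, -0.002, 0.001]
contact_force: [-1.0, -0.0, -0.1]
opening: 0.0854
grip_force: 0.0
```

Run:
```python
from station import monitor, eyes
import cv2,pickle
o=monitor.get_obs(); i=eyes.camera_info("wrist"); im=eyes.get_image("wrist"); cv2.imwrite("pics/w4.png",im[:,:,::-1]); pickle.dump((o,i),open("w4.pkl","wb"))
print(o["t"],o["q"],o["tool_pos"],o["tool_rot"])
```

```text
20.75 [-4.84566995e-01 -1.70386581e-01  1.83371214e+00  4.41996106e-04
  1.47892883e+00  1.08460301e+00] [ 0.50009889 -0.17936056  0.40048176] [-3.14089360e+00 -2.49015207e-03  5.96714334e-04]
```

View pics/w4.png

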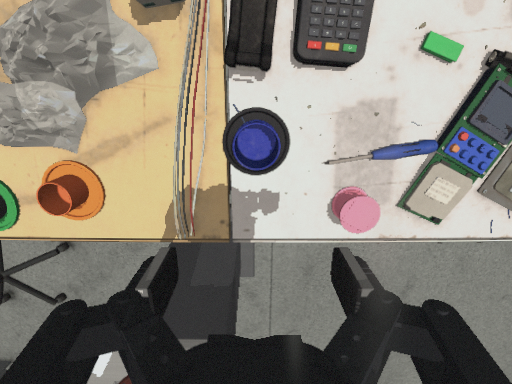

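The view shows the black dish (256,140) with the blue cup inside, its rim centred near (256,146), and the screwdriver well to the right at (380,152). I'll refine these with w1.

Run:
```python
from h import *
import pickle
i=pickle.load(open("w4.pkl","rb"))[1]; im=cv2.imread("pics/w4.png")[:,:,::-1].copy()
i1=pickle.load(open("w1.pkl","rb"))[1]; im1=cv2.imread("pics/w1.png")[:,:,::-1].copy()
D=((0,0,0),(180,80,70));NB=((113,110,20),(124,255,255))
a=blob(im,D,(231,105,293,178)); a1=blob(im1,D,(418,165,488,230))
b=blob(im,NB,(225,105,293,178)); b1=blob(im1,NB,(420,165,505,235))
print("dish",a,plane(i,a[0],.008),tri(ray(i,a[0]),ray(i1,a1[0])))
print("cup",b,plane(i,b[0],.035),tri(ray(i,b[0]),ray(i1,b1[0])))
```

```text
dish (array([256.31786537, 141.70970154]), (66.42276763916016, 66.63787078857422), 61.548622131347656) [ 0.53165344 -0.18069967  0.008     ] (array([ 0.53151332, -0.18065571,  0.00468069]), np.float64(0.0007047841669132676))
cup (array([256.99153137, 146.02045441]), (47.96308898925781, 50.44499969482422), 2.8615615367889404) [ 0.53036554 -0.18138297  0.035     ] (array([ 0.53134099, -0.18114746,  0.03273986]), np.float64(0.0027026139944801592))
```

{"op": "step_arm", "data": {"commands": [[100, [15, 1, 50], 0], [100, [30, 2, 100], 0], [100, [30, 2, 150], 0], [100, [30, 2, 190], 0], [100, [30, 2, 208], 0], [100, [30, 2, 213], 0], [100, [30, 2, 213], 0], [100, [30, 2, 213], 0]]}}

```text
t: 21.8
tool_pos: [0.5311, -0.1823, 0.1897]
tool_rot: [3.14, 0.002, 0.005]
contact_force: [-0.4, 0.1, 0.8]
opening: 0.0855
grip_force: 0.0
```

{"op": "step_arm", "data": {"commands": [[0, [0, 0, 0], 0], [0, [0, 0, 0], 0], [0, [0, 0, 0], 0], [0, [0, 0, 0], 0], [0, [0, 0, 0], 0], [0, [0, 0, 0], 0], [0, [0, 0, -20], 0], [0, [0, 0, -60], 0], [0, [0, 0, -110], 0], [0, [0, 0, -110], 0]], "squeeze": 25}}

```text
t: 23.05
tool_pos: [0.5317, -0.1826, 0.3042]
tool_rot: [3.137, 0.002, 0.015]
contact_force: [0.3, -1.2, -0.5]
opening: 0.0551
grip_force: 26.7
```

{"op": "step_arm", "data": {"commands": [[0, [-4, -30, 0], 0], [0, [-10, -80, 0], 0], [0, [-17, -135, 0], 0], [0, [-24, -190, 0], 0], [0, [-31, -245, 0], 0], [0, [-38, -300, 0], 0], [0, [-45, -355, 0], 0], [0, [-52, -410, 0], 0], [0, [-60, -465, 0], 0], [0, [-66, -510, 0], 0], [0, [-68, -529, 0], 0], [0, [-68, -529, 0], 0]]}}

```text
t: 24.55
tool_pos: [0.4612, 0.3473, 0.2972]
tool_rot: [3.141, 0.004, -0.001]
contact_force: [-0.9, -1.3, 0.4]
opening: 0.0548
grip_force: 26.8
```

{"op": "step_arm", "data": {"commands": [[0, [0, 0, 30], 0], [0, [0, 0, 70], 0], [0, [0, 0, 100], 0], [0, [0, 0, 109], 0], [0, [0, 0, 109], 0], [0, [0, 0, 109], 0]]}}

```text
t: 25.3
tool_pos: [0.4621, 0.3463, 0.1894]
tool_rot: [-3.141, -0.0, -0.002]
contact_force: [-0.0, 0.3, -1.6]
opening: 0.0551
grip_force: 26.7
```

{"op": "step_arm", "data": {"commands": [[100, [0, 0, 0], 0], [100, [0, 0, 0], 0], [100, [0, 0, 0], 0], [100, [0, 0, 0], 0], [100, [0, 0, -50], 0], [100, [0, 5, -100], 0], [100, [-8, 50, -110], 0], [100, [-15, 100, -110], 0], [100, [-20, 130, -90], 0], [100, [-20, 130, -50], 0], [100, [-20, 130, -15], 0], [100, [-20, 130, 2], 0]]}}

```text
t: 26.8
tool_pos: [0.4408, 0.2167, 0.1847]
tool_rot: [3.141, 0.002, -0.005]
contact_force: [0.3, -0.5, 0.9]
opening: 0.0853
grip_force: 0.0
```

{"op": "step_arm", "data": {"commands": [[100, [0, 0, 0], 0], [0, [0, 0, 0], 0], [0, [0, 0, 0], 0], [0, [0, 0, 0], 0], [0, [0, 0, 0], 0], [0, [0, 0, 0], 0], [0, [0, 0, 0], 0], [0, [0, 0, -20], 0], [0, [0, 0, -60], 0], [0, [0, 0, -110], 0], [0, [0, 0, -110], 0], [0, [0, 0, -110], 0]], "squeeze": 35}}

```text
t: 28.3
tool_pos: [0.4413, 0.2169, 0.2961]
tool_rot: [3.141, 0.002, -0.001]
contact_force: [-0.0, -0.0, -2.4]
opening: 0.0552
grip_force: 37.5
```

{"op": "step_arm", "data": {"commands": [[0, [6, 30, 0], 0], [0, [18, 80, 0], 0], [0, [30, 135, 0], 0], [0, [42, 190, 0], 0], [0, [55, 245, 0], 0], [0, [67, 300, 0], 0], [0, [79, 355, 0], 0], [0, [89, 398, 0], 0], [0, [89, 398, 30], 0], [0, [89, 398, 70], 0], [0, [89, 398, 100], 0], [0, [89, 398, 109], 0]]}}

```text
t: 29.8
tool_pos: [0.5305, -0.1807, 0.187]
tool_rot: [-3.138, -0.002, 0.011]
contact_force: [-11.9, 2.5, 31.7]
opening: 0.0549
grip_force: 41.7
```

{"op": "step_arm", "data": {"commands": [[0, [0, 0, 0], 0], [0, [0, 0, 0], 0], [100, [0, 0, 0], 0], [100, [0, 0, 0], 0], [100, [0, 0, 0], 0], [100, [0, 0, 0], 0], [100, [0, 0, -50], 0], [100, [0, 0, -100], 0], [100, [-10, 0, -160], 0], [100, [-31, 0, -214], 0], [100, [-31, 0, -214], 0], [100, [-31, 0, -214], 0]]}}

```text
t: 31.3
tool_pos: [0.5, -0.1809, 0.4014]
tool_rot: [-3.141, -0.002, 0.0]
contact_force: [0.3, 0.3, -1.0]
opening: 0.0854
grip_force: 0.0
```

Run:
```python
from station import monitor, eyes
import cv2,pickle
from h import *
o=monitor.get_obs(); i=eyes.camera_info("wrist"); im=eyes.get_image("wrist"); cv2.imwrite("pics/w5.png",im[:,:,::-1]); pickle.dump((o,i),open("w5.pkl","wb"))
print(o["t"],o["tool_pos"],o["tool_rot"])
t=eyes.get_image("top"); cv2.imwrite("pics/top5.png",t[:,:,::-1])
a=cv2.resize(t[125:230,100:345],None,fx=3,fy=3); b=cv2.resize(im[60:245],(735,266)); cv2.imwrite("pics/c5.png",np.vstack([a,b])[:,:,::-1])
```

```text
31.3 [ 0.49997003 -0.18085133  0.40139594] [-3.14148424e+00 -1.75647787e-03  1.12578742e-04]
```

View pics/c5.png

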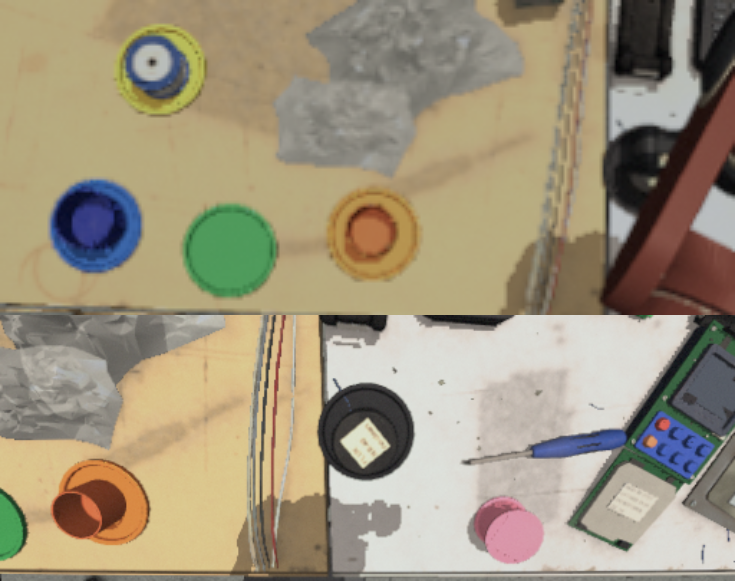

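All four are in their own dishes and upright: crop top shows blue (95,225), orange (373,232) and yellow (155,68); crop bottom shows black (365,430). One more look from the middle will check the centring.

{"op": "step_arm", "data": {"commands": [[100, [10, -40, 0], 0], [100, [20, -95, 0], 0], [100, [30, -150, 0], 0], [100, [40, -205, 0], 0], [100, [50, -260, 0], 0], [100, [60, -315, 0], 0], [100, [60, -346, 0], 0], [100, [60, -346, 0], 0], [100, [60, -346, 0], 0]]}}

```text
t: 32.52
tool_pos: [0.5597, 0.1647, 0.4001]
tool_rot: [3.141, 0.002, -0.004]
contact_force: [0.2, -0.6, 0.6]
opening: 0.0854
grip_force: 0.0
```

Run:
```python
from station import monitor, eyes
import cv2,pickle
from h import *
i=eyes.camera_info("wrist"); im=eyes.get_image("wrist"); cv2.imwrite("pics/w6.png",im[:,:,::-1]); t=eyes.get_image("top"); it=eyes.camera_info("top"); cv2.imwrite("pics/top6.png",t[:,:,::-1])
i5=pickle.load(open("w5.pkl","rb"))[1]; im5=cv2.imread("pics/w5.png")[:,:,::-1].copy()
BL=((100,150,110),(113,255,255));NB=((113,110,20),(124,255,255));W=((0,0,190),(180,40,255));OC=((0,150,40),(11,255,255));O=((11,150,120),(24,255,255));Y=((25,125,115),(34,255,255))
def q(n,im,i,c,b,z):
    try: e=blob(im,c,b); print(n,np.round(np.r_[e[0],e[1]],1),plane(i,e[0],z)[:2].round(4))
    except Exception as x: print(n,x)
q("spool",im,i,W,(125,105,168,145),.047)
q("dish_y",im,i,Y,(115,82,195,163),.008)
q("ocup",im,i,OC,(280,200,340,262),.027)
q("ocup w5",im5,i5,OC,(30,160,105,225),.027)
q("dish_o",im,i,O,(275,195,345,265),.008)
q("bcup",im,i,NB,(90,195,168,262),.03)
q("dish_b",im,i,BL,(90,195,168,262),.008)
T=cv2.resize(t[165:200,298:336],None,fx=8,fy=8,interpolation=2); A=cv2.resize(im[80:272,90:350],(780,576)); cv2.imwrite("pics/c6.png",A[:,:,::-1])
q("spool top",t,it,((0,0,120),(180,45,255)),(140,135,166,160),.045)
q("flux+dish w5",im5,i5,((0,0,0),(180,255,75)),(222,102,293,178),.008)
c=cv2.resize(im5[95:180,215:300],None,fx=6,fy=6,interpolation=cv2.INTER_CUBIC); cv2.imwrite("pics/c5b.png",np.clip(c[:,:,::-1].astype(float)*3,0,255).astype(np.uint8))
```

```text
spool [144.8 127.4  28.2  32.1] [0.6131 0.293 ]
dish_y [154.2 121.5  65.6  73.1] [0.6167 0.2952]
ocup [313.2 235.6  39.7  43.5] [0.4617 0.0821]
ocup w5 [ 62.1 193.7  48.1  52.7] [0.4647 0.0825]
dish_o [310.9 228.7  53.7  60.4] [0.463  0.0817]
bcup [124.8 236.1  44.   55.7] [0.4617 0.348 ]
dish_b [131.8 228.6  50.5  60.9] [0.4625 0.3472]
spool top need at least one array to concatenate
flux+dish w5 [252.5 144.6  65.8  76.4] [ 0.5276 -0.1774]
```

View pics/c6.png

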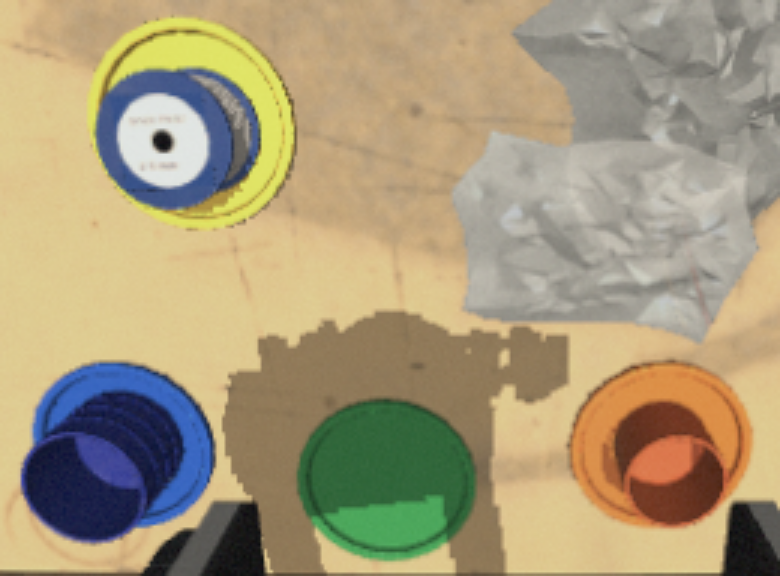

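View pics/c5b.png

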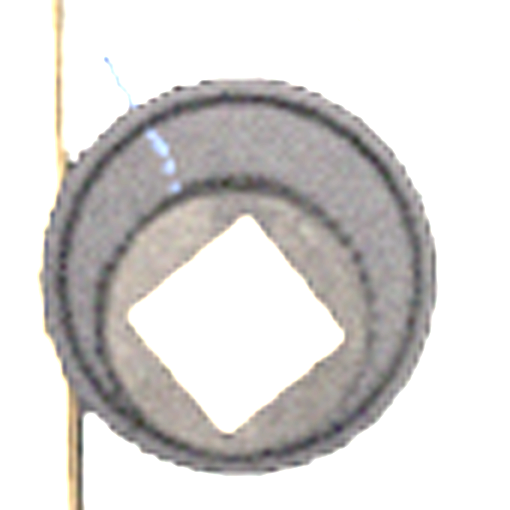

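Run:
```python
from h import *
import pickle
from station import finish_job
i=pickle.load(open("w5.pkl","rb"))[1]
f=plane(i,(254.4,147.8),.048); d=plane(i,(255,141),.008); e=np.hypot(*(f-d)[:2]); print(f,d,e)
if e<.006: print(finish_job())
```

```text
[ 0.53019317 -0.17992924  0.048     ] [ 0.53243417 -0.18069981  0.008     ] 0.00236977832591343
the job is handed in; nothing more can be done
None
```

The job is handed in: all four supplies stand upright in their own dishes, within about 5 mm of centre by the wrist camera, and I left the screwdriver alone.

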